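# Draw the rolling pin out of its sliding-lid box

### The job

Slide the bamboo lid of the dark steel box back over its fixed deck until it clicks and stays open by itself. Then take out the rolling pin that lies inside: it is longer than the opening, so tilt it and draw it out diagonally, without levering it hard against the box and without knocking the things standing around. Finish while still holding the pin in the gripper, level, about 15 cm above the middle of the wooden chopping board, with the pin touching nothing else.

Things in the scene. Friction and masses are not known exactly. Their poses are not given: they have to be found in the camera images.
- tool_box: Dark steel baking-tool box with a bamboo sliding lid, fixed to the worktop; 140 mm (its x) x 330 mm (its y) x 97 mm high to the top of its walls; walls and floor 5 mm thick. Origin: centre of its underside; z up, y along its length. A fixed steel deck covers y = -165 to -22 mm for good; the lid covers the rest. Inside, the pin lies on two cradles; below it the box is empty.
- deck_edge (a point): Middle of the edge of the box's fixed steel deck, on its top: at (0, -22, 97) mm in the box. The deck is 7 mm thick (90 to 97 mm above the box's underside). With the lid open, the opening runs from here to the end wall at y = 160 mm: 182 mm long and 130 mm wide (x -65 to 65).
- cradle (a point): Seat of the wooden cradle beside the deck edge, at (0, -5, 44) mm in the box; a second one stands at y = 95 mm, its seat 46 mm high. Each is 14 mm thick along y and 50 mm wide, with two low side cheeks (outer faces 47 mm apart, tops 53 to 55 mm above the box's underside). Fingers can pass on both sides of the pin between them, box y 5 to 85 mm.
- lid (a joint): Travel of the lid in m: 0 shut, grows as it slides along the box's -y over the deck. A weak spring (2 to 3 N) shuts it again unless it is pushed past the click of a spring catch (4 to 6 N more, felt between 0.177 and 0.189); past that it stays at about 0.188; hard stop at 0.197. The lid plate is 152 x 200 x 10 mm, its top 109 mm above the box's underside.
- lid_handle (a point): Centre of the steel grip bar on top of the lid: 64 mm long along the box's x, 12 mm thick along its y, from 109 to 132 mm above the box's underside; this point is 121 mm above it and, with the lid shut, at y = 65 mm in the box. It moves with the lid.
- rolling_pin: Loose tapered wooden rolling pin, 260 mm long, 32 mm thick over its middle 100 mm, tapering to 20 mm at its ends; about 0.16 kg. Origin: its middle; its y is its long axis. At the start it lies level in the cradles, axis 60 mm above the box's underside, middle near y = 20 mm and x = 0 of the box, its y along the box's y, so about 90 mm of it lie under the deck.
- board: Wooden chopping board lying on the worktop, fixed, 239 mm (its x) x 387 mm (its y) x 17 mm thick. Origin: centre of its underside.
- pin_inner_end (a point): Middle of the pin's end face at its y = -130 mm: the end that lies under the deck at the start.
- pin_outer_end (a point): Middle of the pin's end face at its y = +130 mm: the end that lies under the lid at the start.
- garlic: Loose garlic bulb behind the work, 42 mm wide, 53 mm high; origin at its underside. To be left alone.
- mustard: Loose mustard jar with a black lid behind the work, 65 mm wide, 94 mm high; origin at its underside. To be left alone.
- spice_jar: Loose spice jar with a white cap, 48 mm wide, 110 mm high; origin at its underside. To be left alone.
- matchbox: Loose matchbox lying flat, 36 x 56 x 17 mm; origin at its underside. To be left alone.
- small_bowl: Loose dark brown bowl behind the work, 125 mm wide, 59 mm high; origin at its underside. To be left alone.

How it is judged:
By the outcome, as a careful person would: the job done as asked, in the order asked, and still so for the second after the job is handed in, while the arm keeps its last pose, push and grip.
It also fails if it takes over 54 s, if anything falls off the work surface, if the arm or the gripper's body presses on something with over 40 N, if the wrist force passes 120 N, or if a joint passes its speed limit or range.

### The arm

A 6-joint arm with a two-finger parallel gripper is mounted at the origin on a cart in front of the work surface, level with it; the furniture and walls round the work are solid. World frame = base frame: x ahead of the robot, y to its left, z up, the work surface at z = 0. Lengths are in m, angles in rad, forces in N, time in s.
With the tool pointing down it reaches from about 0.225 to 0.875 m from the base axis. Payload 3.4 kg.
Tool frame: the origin (TCP) lies between the finger pads; the fingertips stand 22 mm ahead of it and the grasp point (between the pads) lies 3 mm ahead of it (manip.finger_overhang is the distance from the TCP to the fingertips, in m); z points along the fingers, y is the line along which they close (so a half turn about z gives the same grasp; the last joint's range is limited). The gripper opens to 85 mm and grips with 20 to 120 N. Pads are 22 mm wide; open, the fingers measure 114 mm over their backs; the gripper's body (76 mm by 85 mm) begins 54 mm behind the grasp point. The pads swing forward as they close: fully open they stand 13 mm farther back than shut.
Start: joints at [1.037, 0.276, 1.505, -0, 1.361, -0.121], TCP at [0.231, 0.527, 0.253] pointing down, gripper open.
Joint ranges: [-2.89, 2.89], [-0.75, 2.08], [0.22, 2.7], [-1.18, 4.32], [0.11, 2.71], [-2.7, 2.7]. Speed limits (rad/s): [2.57, 2.57, 3.14, 3.14, 3.14, 3.14].

### API

Orientations are given as a unit quaternion [w, x, y, z].
In Python, from rig import get_state, eyes, order, manip gives the robot as it stands.
- The arm moves only by the tool drive_tool, never from a script. Its argument "rows" is a list of rows, each a list of 4 numbers: the shift along the tool's x, y, z in units of 25 mm (1.0 is 25 mm), then the turn about the tool's z in units of 6 degrees (1.0 is 6 degrees). A call has exactly 8 rows; each row is the pose to reach, as a shift and turn from the pose commanded when the call began, along the tool's axes at that moment; what a row does not reach only later rows make up. A row lasts 1/12 s, in which the tool goes at most 41.7 mm and 7.16 degrees, less where a joint would pass 70% of its speed; a pose out of reach is approached as far as the arm can. A call with a gripper value outside its range is refused whole. "grip" is the finger opening in mm, from 0 to 85.4, set as the call begins (left out, the last holds). The fingers move at their own pace and stop on an object; "newtons" is the grip in N (left out, the last holds). Time passes only in rows, so rows that repeat a pose let the fingers close, or fill a call up. It gives the time, the measured TCP pose, the force, the opening and the grip force at its end, in the units of the state.
- get_state(): the state, without advancing time (a new reading comes with each control period).
- eyes.get_image(name): name is "scene" or "top" or "wrist"; returns (picture, depth): 480x640x3 uint8, red, green, blue; 480x640 float32, m along the optical axis (not along the pixel's ray), 0 where there is no reading.
- eyes.camera_info(name): a dict with "fx", "fy", "cx", "cy" (pixels), "R" (3x3) and "t" (3): a world point X has camera coordinates R X + t. Camera axes: x right, y down, z forward; pixel columns grow to the right and rows downward; lengths in m; the calibration is good to about 2 mm. A picture is of the moment at which its call begins: read the wrist's pose just before it. camera_info takes no time and is no camera call; for the wrist camera it gives the pose at the moment of the call.
- order.sign_off(): hands the job in; it is judged then, once.
The state is a dict: "clock": time; "qpos": joint angles; "qd": joint speeds; "effort": joint torques, N m; "position": TCP position; "ee_rot": TCP orientation; "contact_force": force on the tool from outside, world axes, zero at the start; "moment": the same for the moment, N m; "width": finger opening in m; "gripper_force": force on a finger pad.
Only numpy, scipy, OpenCV 4.12 (cv2) and the standard library are available. Lean on these libraries where they do the work, as an engineer would, in place of code of your own. Each camera call takes 0.05 s, during which the arm holds its last target. There are 200 camera calls.

## Working session

There is one attempt and no reset: what is moved stays moved. The work goes in short steps, Python scripts to look and compute and a tool call to move; the robot and the scene stay as the last step left them, time stands still between calls to the robot, and variables do not carry over. Pictures are saved under pics/ and viewed, at most 10 in all, crops included, and the job is handed in when it is done.

Besides the shell and the picture viewer there is one more tool, called after "Request:" by a JSON object that holds its "name" and its "arguments", one argument or row to a line. drive_tool: Moves the arm, as the interface text tells. Its arguments: {"type":"object","properties":{"rows":{"type":"array","items":{"type":"array","items":{"type":"number"}}},"grip":{"type":"number"},"newtons":{"type":"number"}},"required":["rows"]}

```bash
ls; mkdir -p pics
python3 - <<'E'
from rig import get_state, eyes, order, manip
import cv2,numpy as np
s=get_state();print(s)
print([ (k,getattr(manip,k)) for k in dir(manip) if not k.startswith('__')])
for n in("scene","top"):
    im,d=eyes.get_image(n);cv2.imwrite(f'pics/{n}0.png',im[:,:,::-1]);np.save(f'pics/{n}0d.npy',d)
    c=eyes.camera_info(n);print(n,c)
E
```

```text
pics
{'clock': 0.0, 'qpos': array([ 1.03699096e+00,  2.76594523e-01,  1.50612567e+00, -1.76348193e-05,
        1.36069729e+00, -1.20963905e-01]), 'qd': array([ 0.00053254,  0.00023957,  0.00066397,  0.0008936 , -0.0003407 ,
        0.00063415]), 'effort': array([-1.32669811e-03, -4.16783810e+01, -2.45798117e+01, -2.44415805e-04,
        1.13887555e-02, -4.66350414e-06]), 'position': array([0.23044073, 0.52627439, 0.25244292]), 'ee_rot': array([-2.85239252e-04,  2.04956043e-01,  9.78770753e-01, -8.66725979e-04]), 'contact_force': array([ 0.30210717, -0.33282398,  0.18344432]), 'moment': array([-0.02406811,  0.00744882,  0.00821738]), 'gripper_force': 0.0, 'width': 0.08542058276128835}
[('MotionError', <class 'rig.MotionError'>), ('finger_overhang', 0.022)]
scene {'fx': 439.5665539680243, 'fy': 439.5665539680243, 'cx': 323.37434919802087, 'cy': 233.76502762827198, 'R': array([[ 0.80169219, -0.59734584,  0.02162341],
       [-0.26637678, -0.38941856, -0.88170097],
       [ 0.53510096,  0.70109281, -0.47131288]]), 't': array([-0.5014742 ,  0.20508047,  0.79460326])}
top {'fx': 542.7424780275618, 'fy': 542.7424780275618, 'cx': 315.08129172689985, 'cy': 246.8607075346303, 'R': array([[ 1.30908563e-02, -9.99910269e-01,  2.84329759e-03],
       [-9.75708904e-01, -1.33957858e-02, -2.18661126e-01],
       [ 2.18679594e-01,  8.82306174e-05, -9.75796714e-01]]), 't': array([-0.06457993,  0.59962773,  1.19871337])}
```

View pics/scene0.png

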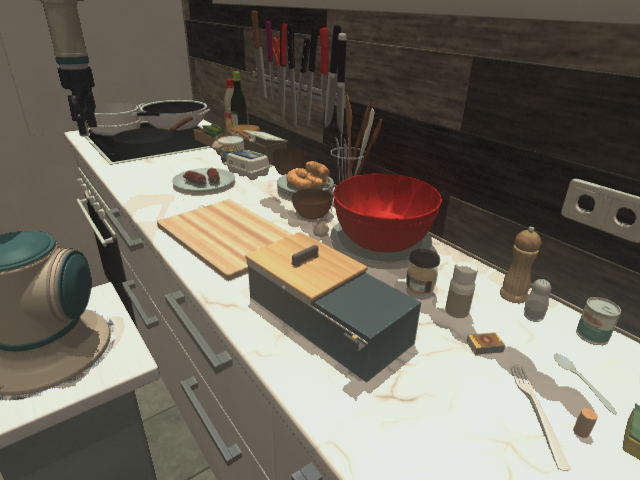

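View pics/top0.png

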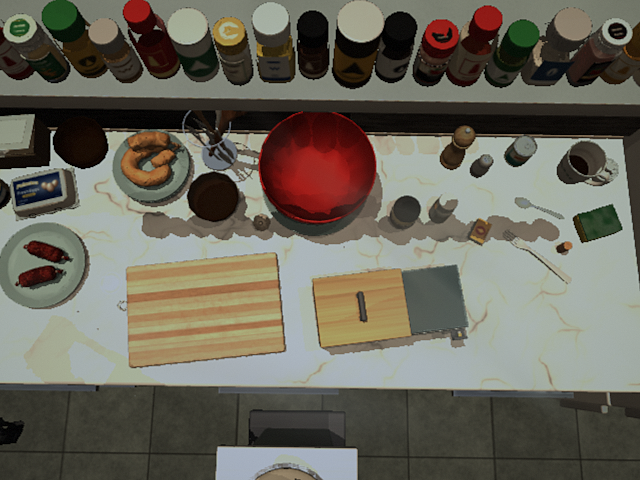

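The scene picture shows the box with its bamboo lid (handle near px (305,256)) and the deck to its right. In the top picture the lid is around (362,308), the handle at (362,306), the deck at (435,298) and the board at (206,309). The box's +y points left in the top image, roughly world +y. Next I'll measure these from both depth views.

```bash
cat > h.py <<'E'
import numpy as np,cv2
from rig import get_state, eyes
from scipy.spatial.transform import Rotation as Ro
def cloud(d,c):
    v,u=np.mgrid[:480,:640]
    P=np.stack([(u-c['cx'])/c['fx']*d,(v-c['cy'])/c['fy']*d,d],-1)
    X=(P-c['t'])@c['R']; X[d==0]=np.nan
    return X
def rect(P):
    (cx,cy),(w,h),a=cv2.minAreaRect(P[:,:2].astype(np.float32)*1000); return np.round([cx,cy,w,h,a],1)
def tcp():
    s=get_state(); q=s['ee_rot']; return s['position'],Ro.from_quat([q[1],q[2],q[3],q[0]]),s
E
python3 - <<'E'
from h import *
for n in("top","scene"):
    X=cloud(np.load(f'pics/{n}0d.npy'),eyes.camera_info(n)).reshape(-1,3)
    z=X[:,2]; near=(X[:,0]>.3)&(X[:,0]<.62)&(X[:,1]>-.35)&(X[:,1]<.16)
    cl=lambda m:(lambda M:M)(X[m])
    for nm,a,b in(("handle",.122,.14),("lid",.104,.114),("deck",.09,.1005)):
        P=X[near&(z>a)&(z<b)]; print(n,nm,len(P),rect(P),np.round(np.median(P,0),4))
    m=(z>.011)&(z<.022)&(X[:,0]>.3)&(X[:,0]<.62)&(X[:,1]>.08)&(X[:,1]<.6)
    P=X[m];print('board',rect(P),np.median(P[:,2]))
    t=X[(abs(z)<.008)&(X[:,0]>.3)&(X[:,0]<.7)];print('table',np.median(t[:,2]))
E
```

```text
top handle 173 [ 458.  -159.8   63.9   12.5    8.1] [ 0.4585 -0.1593  0.1318]
top lid 5870 [ 463.7 -198.6  152.4  277.9    7.8] [ 0.456  -0.1587  0.1094]
top deck 2294 [ 460.1 -210.6  143.9  306.3   10.7] [ 0.48   -0.3055  0.097 ]
board [465.4 338.  526.1 285.9  86.9] 0.016840975823874484
table 0.0006381298882789122
scene handle 174 [ 456.  -162.5   62.5   13.6    8.6] [ 0.4524 -0.1653  0.129 ]
scene lid 3890 [ 456.1 -161.5  153.7  202.1    7.9] [ 0.4463 -0.1812  0.1072]
scene deck 2817 [ 461.8 -213.   157.4  289.3    6. ] [ 0.4639 -0.2996  0.0952]
board [462.7 338.  527.8 285.7  86.3] 0.014333747805850963
table -0.0016556371656852495
```

```bash
cat >> h.py <<'E'
O=np.array([.466,-.226,0.]); TH=np.radians(8.0)
B=np.array([[np.cos(TH),-np.sin(TH),0],[np.sin(TH),np.cos(TH),0],[0,0,1]])
def box(p): return O+B@np.array(p)          # box m -> world
def inbox(p): return B.T@(np.array(p)-O)
def units(target,yaw=TH):                   # tool units to world target; tool y at world angle yaw
    p,R,s=tcp(); d=R.inv().apply(np.array(target)-p)/.025
    ty=R.as_matrix()[:,1]; dy=(yaw-np.arctan2(ty[1],ty[0])+np.pi)%(2*np.pi)-np.pi
    print('units',np.round(d,2),'turn',round(-np.degrees(dy)/6,2),'inbox',np.round(inbox(p)*1000,1))
E
python3 - <<'E'
from h import *
units(box([0,.100,.25]))
c=eyes.camera_info("top");X=cloud(np.load('pics/top0d.npy'),c);z=X[...,2]
m=((z>.010)&(z<.022)).astype(np.uint8);m=cv2.morphologyEx(m,cv2.MORPH_OPEN,np.ones((9,9)))
n,l,st,ce=cv2.connectedComponentsWithStats(m);k=l[309,206];P=X[l==k];print('board',rect(P),np.median(P[:,2]))
im=cv2.imread('pics/top0.png');hsv=cv2.cvtColor(im,cv2.COLOR_BGR2HSV)
# colour check
m2=((hsv[...,1]>70)&(hsv[...,2]>80)).astype(np.uint8);m2=cv2.morphologyEx(m2,cv2.MORPH_OPEN,np.ones((9,9)))
n,l,st,ce=cv2.connectedComponentsWithStats(m2);P=X[l==l[309,206]];print(st[l[309,206]],rect(P))
E
```

```text
units [-18.6  -20.38   0.13] turn 9.72 inbox [-128.5  777.8  252.5]
board [455.6 203.8  34.8  29.5   4.1] 0.017023031078870897
[ 127  280  154   48 5335] [461.9 206.3  77.6 367.2   9.3]
```

Request:
{"name": "drive_tool", "arguments": {
  "rows": [
    [-1.1,-1.2,0,1.0],
    [-2.2,-2.4,0,2.0],
    [-3.3,-3.6,0,3.0],
    [-4.4,-4.8,0,4.0],
    [-5.5,-6.0,0,5.0],
    [-6.6,-7.2,0,6.0],
    [-7.7,-8.4,0,7.0],
    [-8.8,-9.6,0,8.0]
  ],
  "grip": 0,
  "newtons": 60
}}

```text
clock: 0.77
position: [0.3357, 0.2168, 0.2531]
ee_rot: [0.0, 0.587, 0.81, -0.0]
contact_force: [0.7, -0.8, -0.4]
width: 0.0
gripper_force: 0.0
```

Run:
```python
from h import *
units(box([0,.100,.25]));units(box([0,.100,.137]))
c=eyes.camera_info("top");C=-c['R'].T@c['t']
for px in [(127,268),(277,253),(285,350),(130,367)]:
    r=c['R'].T@np.array([(px[0]-c['cx'])/c['fx'],(px[1]-c['cy'])/c['fy'],1]);print(np.round(C+r*(.017-C[2])/r[2],4))
```

```text
units [-14.51   0.15   0.13] turn 1.68 inbox [-67.4 456.6 253.1]
units [-14.51   0.15   4.65] turn 1.68 inbox [-67.4 456.6 253.1]
[0.5533 0.3943 0.017 ]
[0.595  0.0353 0.017 ]
[0.3648 0.0102 0.017 ]
[0.3216 0.3668 0.017 ]
```

Request:
{"name": "drive_tool", "arguments": {
  "rows": [
    [-1.5,0,0,0.5],
    [-3.0,0,0,1.0],
    [-4.5,0,0,1.5],
    [-6.0,0.1,0,1.68],
    [-7.5,0.1,0.0,1.68],
    [-9.0,0.1,0.0,1.68],
    [-10.5,0.15,0,1.68],
    [-12,0.15,0.0,1.68]
  ]
}}

```text
clock: 1.43
position: [0.434, -0.0668, 0.2531]
ee_rot: [-0.0, 0.654, 0.756, 0.0]
contact_force: [-0.1, 0.8, 0.4]
width: 0.0001
gripper_force: 0.0
```

Run:
```python
from h import *
units(box([0,.100,.137]))
```

```text
units [-2.49  0.37  4.64] turn 0.04 inbox [ -9.6 162.1 253.1]
```

Request:
{"name": "drive_tool", "arguments": {
  "rows": [
    [-1.2,0.2,0.5,0],
    [-2.4,0.37,1.5,0],
    [-2.5,0.37,2.5,0],
    [-2.5,0.37,3.3,0],
    [-2.5,0.37,4.0,0],
    [-2.5,0.37,4.4,0],
    [-2.5,0.37,4.64,0],
    [-2.5,0.37,4.64,0]
  ]
}}

```text
clock: 2.1
position: [0.4511, -0.125, 0.1359]
ee_rot: [-0.002, 0.654, 0.756, -0.0]
contact_force: [0.1, 0.5, -0.1]
width: 0.0001
gripper_force: 0.0
```

Run:
```python
from h import *
units(box([0,.100,.137]))
im,d=eyes.get_image("scene");cv2.imwrite('pics/s1.png',cv2.resize(im[200:380,220:440,::-1],None,fx=3,fy=3))
```

```text
units [-0.08  0.03 -0.04] turn 0.04 inbox [ -0.7 102.1 135.9]
```

View pics/s1.png

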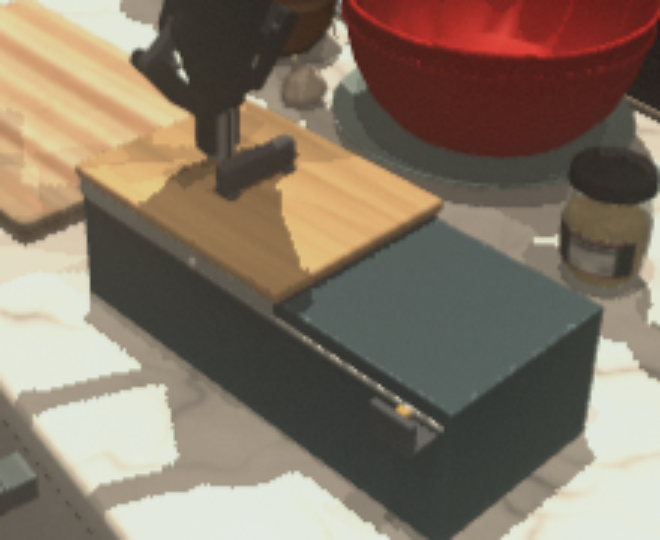

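The picture shows the closed fingers (crop px (225,150)) standing just behind the handle bar (255,165), clear of the lid. Next I'll push along the box's -y.

Request:
{"name": "drive_tool", "arguments": {
  "rows": [
    [-0.5,0,0,0],
    [-1.3,0,0,0],
    [-2.2,0,0,0],
    [-3.1,0,0,0],
    [-4.0,0,0,0],
    [-4.9,0,0,0],
    [-5.7,0,0,0],
    [-6.4,0,0,0]
  ]
}}

```text
clock: 2.82
position: [0.4743, -0.2847, 0.1379]
ee_rot: [-0.001, 0.654, 0.756, 0.0]
contact_force: [-2.6, 4.1, 2.0]
width: -0.0004
gripper_force: 2.1
```

Run:
```python
from h import *
units(box([0,-.105,.137]));print(get_state()['contact_force'])
im,d=eyes.get_image("top");X=cloud(d,eyes.camera_info("top")).reshape(-1,3);Y=(X-O)@B
P=Y[(Y[:,2]>.104)&(Y[:,2]<.114)&(abs(Y[:,0])<.1)&(abs(Y[:,1])<.3)];print(np.percentile(P[:,1],[1,99]))
```

```text
units [-1.83 -0.01  0.03] turn 0.04 inbox [ 1.000e-01 -5.930e+01  1.379e+02]
[-2.57205467  4.08265131  2.0221557 ]
[-0.16061553  0.02329593]
```

Request:
{"name": "drive_tool", "arguments": {
  "rows": [
    [-0.4,0,0,0],
    [-0.8,0,0,0],
    [-1.1,0,0,0],
    [-1.4,0,0,0],
    [-1.6,0,0,0],
    [-1.8,0,0,0],
    [-1.95,0,0,0],
    [-2.05,0,0,0]
  ]
}}

```text
clock: 3.53
position: [0.4825, -0.3347, 0.1374]
ee_rot: [-0.0, 0.654, 0.756, -0.0]
contact_force: [-1.5, 2.5, 2.9]
width: 0.0001
gripper_force: 1.7
```

```bash
cat >> h.py <<'E'
def lid():
    im,d=eyes.get_image("top");X=cloud(d,eyes.camera_info("top")).reshape(-1,3);Y=(X-O)@B
    P=Y[(Y[:,2]>.104)&(Y[:,2]<.114)&(abs(Y[:,0])<.1)&(abs(Y[:,1])<.3)];print('lid edges',np.percentile(P[:,1],[1,99]))
E
python3 - <<'E'
from h import *
units(box([0,-.110,.137]));print(get_state()['contact_force']);lid()
E
```

```text
units [-0.   -0.05  0.01] turn 0.05 inbox [   1.2 -109.9  137.4]
[-1.4839525   2.51896715  2.87954746]
lid edges [-0.22194013 -0.0270472 ]
```

Request:
{"name": "drive_tool", "arguments": {
  "rows": [
    [-0.1,0,0,0],
    [-0.12,0,0,0],
    [0,0,0,0],
    [0.3,0,0,0],
    [0.6,0,0,0],
    [0.9,0,0,0],
    [1.2,0,0,0],
    [1.5,0,0,0]
  ]
}}

```text
clock: 4.25
position: [0.4771, -0.2966, 0.1374]
ee_rot: [0.0, 0.654, 0.756, 0.0]
contact_force: [-0.2, -0.9, -0.3]
width: 0.0001
gripper_force: 0.0
```

Run:
```python
from h import *
units(box([0,.058,.20]));print(get_state()['contact_force']);lid()
```

```text
units [ 5.18 -0.02 -2.51] turn 0.05 inbox [  1.2 -71.5 137.4]
[-0.24956645 -0.86064762 -0.30591076]
lid edges [-0.21744239 -0.02254947]
```

The lid stays open, with its edge at y ≈ -22 mm. Next I'll rise, go over the opening and look.

Request:
{"name": "drive_tool", "arguments": {
  "rows": [
    [0.2,0,-1.2,0],
    [0.9,0,-2.5,0],
    [1.8,0,-3.6,0.05],
    [2.8,0,-4.1,0.05],
    [3.8,0,-4.1,0.05],
    [4.6,0,-4.1,0.05],
    [5.1,0,-4.1,0.05],
    [5.2,0,-4.1,0.05]
  ],
  "grip": 60
}}

```text
clock: 4.97
position: [0.4578, -0.1667, 0.24]
ee_rot: [-0.0, 0.655, 0.755, 0.0]
contact_force: [-0.4, -0.5, -0.7]
width: 0.0598
gripper_force: 0.0
```

Run:
```python
from h import *
units(box([0,.058,.07]));lid()
out=[]
for n in("top","wrist"):
    c=eyes.camera_info(n);im,d=eyes.get_image(n);X=cloud(d,c);Y=(X-O)@B
    m=(Y[...,2]>.062)&(Y[...,2]<.082)&(abs(Y[...,0])<.04)&(Y[...,1]>-.02)&(Y[...,1]<.155)
    P=Y[m];print(n,len(P))
    if len(P)>20:
        for a in range(-20,160,20):
            Q=P[(P[:,1]>a/1e3)&(P[:,1]<(a+20)/1e3)]
            if len(Q)>5: print(a+10,np.round(np.percentile(Q[:,0],[2,50,98])*1e3,1),'ztop',round(np.percentile(Q[:,2],95)*1e3,1))
        print('yrange',P[:,1].min(),P[:,1].max())
    out.append(im[:,:,::-1])
cv2.imwrite('pics/w2.png',out[1])
```

```text
units [-0.08 -0.    6.8 ] turn 0.02 inbox [1.00e-01 5.98e+01 2.40e+02]
lid edges [-0.21973094 -0.02612785]
top 347
-10 [-11.3  -6.8   1.9] ztop 77.8
50 [-10.3  -4.6   2.1] ztop 77.0
70 [-10.9   1.4  17.8] ztop 78.7
90 [-9.   3.2 17.5] ztop 78.3
110 [-8.3 -1.  13.8] ztop 77.7
150 [ 4.2 10.5 13.2] ztop 73.4
yrange -0.01998642075217649 0.15402855693695375
wrist 6891
-10 [-12.    3.2  18.4] ztop 76.6
10 [-11.7   3.1  18.1] ztop 76.9
30 [-11.5   3.1  18.7] ztop 77.0
50 [-11.3   3.   18.2] ztop 77.0
70 [-11.2   2.9  18. ] ztop 77.0
90 [-10.2   3.6  16.8] ztop 75.9
110 [-8.4  3.5 15.6] ztop 74.6
130 [-7.5  3.4 13.7] ztop 73.2
150 [-5.9  3.4 12.8] ztop 72.1
yrange -0.019987270661422345 0.15158548100475067
```

View pics/w2.png

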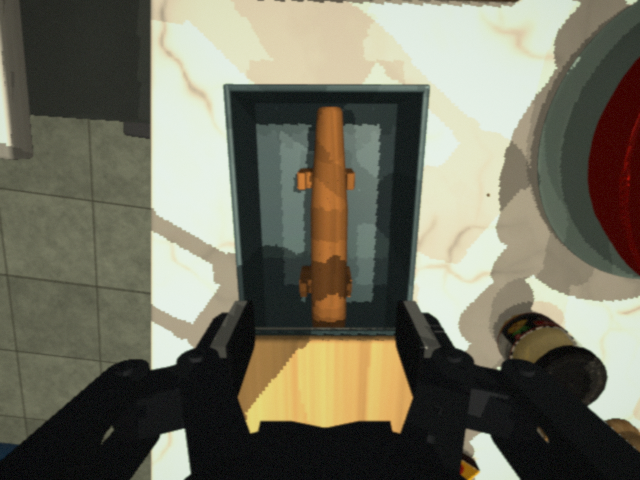

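The wrist picture shows the open lid and the pin from (328,110) to (330,320), lying in its two cradles at rows 180 and 278. Its axis is at box x ≈ +3 mm and z ≈ 60 mm, and its middle is near y = 22 mm. I'll descend with TCP at (3, 60, 69) mm.

Request:
{"name": "drive_tool", "arguments": {
  "rows": [
    [0,0.12,1.0,0],
    [0,0.12,2.2,0],
    [0,0.12,3.4,0],
    [0,0.12,4.5,0],
    [0,0.12,5.5,0],
    [0,0.12,6.3,0],
    [0,0.12,6.8,0],
    [0,0.12,6.84,0]
  ]
}}

```text
clock: 5.78
position: [0.4599, -0.1688, 0.0658]
ee_rot: [-0.003, 0.657, 0.754, -0.001]
contact_force: [-0.1, 0.2, -0.1]
width: 0.0601
gripper_force: 0.0
```

Request:
{"name": "drive_tool", "arguments": {
  "rows": [
    [0,0,0,0],
    [0,0,0,0],
    [0,0,0,0],
    [0,0,0,0],
    [0,0,0,0],
    [0,0,0,0],
    [0,0,0,0],
    [0,0,0,0]
  ],
  "grip": 20,
  "newtons": 25
}}

```text
clock: 6.45
position: [0.4621, -0.1689, 0.0696]
ee_rot: [0.001, 0.656, 0.755, 0.0]
contact_force: [0.0, -2.3, 3.1]
width: 0.0307
gripper_force: 27.8
```

Run:
```python
from h import *
units(box([0.003,.060,.069]));s=get_state();print(s['contact_force'],s['width'],s['gripper_force'])
```

```text
units [ 0.12 -0.04  0.02] turn -0.0 inbox [ 4.1 57.1 69.6]
[ 0.01943132 -2.29621897  3.07036798] 0.030696563508387124 27.803498692810535
```

Request:
{"name": "drive_tool", "arguments": {
  "rows": [
    [0,0,-0.15,0],
    [0,0,-0.3,0],
    [0,0,-0.45,0],
    [0,0,-0.6,0],
    [0,0,-0.75,0],
    [0,0,-0.9,0],
    [0,0,-1.05,0],
    [0,0,-1.2,0]
  ]
}}

```text
clock: 7.12
position: [0.4608, -0.1677, 0.0988]
ee_rot: [-0.001, 0.656, 0.754, 0.0]
contact_force: [-0.3, 2.2, -3.8]
width: 0.031
gripper_force: 26.9
```

```bash
cat >> h.py <<'E'
def pin(n="wrist",yr=(-.02,.3),save=None,zmin=.03,F=None):
    c=eyes.camera_info(n);im,d=eyes.get_image(n);X=cloud(d,c);Y=(X-O)@B
    hsv=cv2.cvtColor(im,cv2.COLOR_RGB2HSV)
    m=(hsv[...,0]<20)&(hsv[...,1]>110)&(Y[...,2]>zmin)&(abs(Y[...,0])<.05)&(Y[...,1]>yr[0])&(Y[...,1]<yr[1])
    P=Y[m]
    for a in np.arange(yr[0],yr[1],.02):
        Q=P[(P[:,1]>a)&(P[:,1]<a+.02)]
        if len(Q)>8: print(round((a+.01)*1e3),np.round(np.median(Q[:,0])*1e3,1),'ztop',np.round(np.percentile(Q[:,2],90)*1e3,1),len(Q))
    if save: cv2.imwrite(save,im[:,:,::-1])
E
python3 - <<'E'
from h import *
units(box([0.003,.060,.100]));s=get_state();print(s['contact_force'],s['moment'],s['width'],s['gripper_force']);pin()
E
```

```text
units [ 0.06  0.   -0.05] turn -0.01 inbox [ 3.  58.5 98.8]
[-0.31696345  2.23766846 -3.83718505] [0.5112437  0.02340241 0.03574432] 0.031041617493299437 26.86939174309373
-10 -18.2 ztop 54.2 265
10 0.9 ztop 98.1 844
30 2.8 ztop 101.3 2421
50 2.4 ztop 105.0 3064
70 2.8 ztop 108.5 3905
90 2.1 ztop 110.4 4914
110 2.5 ztop 112.6 5074
130 2.5 ztop 114.8 5320
150 2.5 ztop 116.2 3314
```

It's pivoting gently, about 10° at under 4 N. I'll continue.

Request:
{"name": "drive_tool", "arguments": {
  "rows": [
    [0,0,-0.15,0],
    [0,0,-0.3,0],
    [0,0,-0.45,0],
    [0,0,-0.6,0],
    [0,0,-0.75,0],
    [0,0,-0.85,0],
    [0,0,-0.95,0],
    [0,0,-0.95,0]
  ]
}}

```text
clock: 7.83
position: [0.4614, -0.1683, 0.123]
ee_rot: [0.0, 0.656, 0.754, 0.0]
contact_force: [-0.1, 0.1, -3.6]
width: 0.0308
gripper_force: 27.1
```

Run:
```python
from h import *
units(box([0.003,.060,.123]));s=get_state();print(s['contact_force'],s['moment'],s['width'],s['gripper_force']);pin()
```

```text
units [ 0.09 -0.02  0.  ] turn -0.01 inbox [  3.5  57.8 123. ]
[-0.0736624   0.12386503 -3.6353596 ] [ 0.27264556  0.08090284 -0.01524645] 0.030775453047369783 27.0921971462667
-10 -0.1 ztop 100.7 608
10 2.9 ztop 110.0 1189
30 2.9 ztop 120.0 1570
50 2.9 ztop 130.1 2225
70 3.3 ztop 139.8 3458
90 3.0 ztop 147.0 4408
110 3.0 ztop 155.2 5824
130 3.2 ztop 163.3 7964
150 3.2 ztop 163.3 2346
```

Now at 26°, with the outer end at z ≈ 163 mm, well above the end wall. I'll draw it out diagonally, slightly flatter than the pin's axis so it leaves the deck edge.

Request:
{"name": "drive_tool", "arguments": {
  "rows": [
    [0.3,0,0,0],
    [0.8,0,-0.15,0],
    [1.3,0,-0.4,0],
    [1.8,0,-0.63,0],
    [2.3,0,-0.86,0],
    [2.8,0,-1.1,0],
    [3.2,0,-1.3,0],
    [3.6,0,-1.5,0]
  ]
}}

```text
clock: 8.55
position: [0.4487, -0.0778, 0.1609]
ee_rot: [0.0, 0.656, 0.755, 0.0]
contact_force: [0.8, 0.2, -2.7]
width: 0.0305
gripper_force: 27.2
```

Run:
```python
from h import *
units(box([0.003,.060,.123]));s=get_state();print(s['contact_force'],s['moment'],s['width'],s['gripper_force']);pin();
im,d=eyes.get_image("scene");cv2.imwrite('pics/s3.png',im[:,:,::-1])
```

```text
units [-3.57 -0.02  1.52] turn 0.0 inbox [  3.5 149.2 160.9]
[ 0.77124804  0.16473321 -2.65937082] [0.00333861 0.02958604 0.02940018] 0.03052989887213157 27.218645559623837
10 -21.6 ztop 43.6 51
70 15.8 ztop 127.9 38
90 3.4 ztop 142.8 906
110 3.4 ztop 152.4 1318
130 2.9 ztop 162.2 1789
150 3.3 ztop 172.6 2749
170 3.3 ztop 180.1 3779
190 3.2 ztop 187.9 4887
210 3.0 ztop 195.9 6487
230 3.2 ztop 200.8 7139
```

View pics/s3.png

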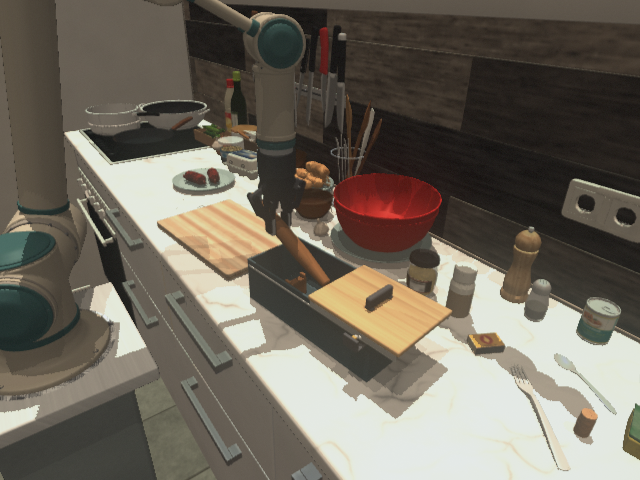

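The picture shows the pin tilted in the gripper, leaving the box at about (300,255) with its lower end already forward of the open lid. I'll raise it clear.

Request:
{"name": "drive_tool", "arguments": {
  "rows": [
    [0.2,0,-0.3,0],
    [0.5,0,-0.8,0],
    [0.8,0,-1.3,0],
    [1.1,0,-1.8,0],
    [1.4,0,-2.3,0],
    [1.7,0,-2.7,0],
    [2.0,0,-3.0,0],
    [2.3,0,-3.2,0]
  ]
}}

```text
clock: 9.32
position: [0.4412, -0.022, 0.241]
ee_rot: [0.001, 0.656, 0.754, 0.0]
contact_force: [0.8, -0.1, -2.3]
width: 0.0307
gripper_force: 27.2
```

Run:
```python
from h import *
units([.455,.245,.16]);s=get_state();print(s['contact_force'],s['moment'],s['width']);pin(yr=(.0,.4),zmin=.08);lid()
```

```text
units [10.5   2.02  3.24] turn -0.01 inbox [  3.8 205.5 241. ]
[ 0.78695317 -0.07978111 -2.34069807] [ 0.07301718  0.04141999 -0.05120661] 0.030739414613137138
130 13.6 ztop 212.2 92
150 3.6 ztop 224.5 1047
170 3.5 ztop 234.3 1396
190 3.5 ztop 244.0 1907
210 3.5 ztop 253.9 2913
230 3.2 ztop 261.5 3975
250 3.3 ztop 269.4 5079
270 3.3 ztop 277.4 6916
290 3.5 ztop 281.0 5791
lid edges [-0.21893119 -0.02307034]
```

Request:
{"name": "drive_tool", "arguments": {
  "rows": [
    [1.0,0.2,0,0],
    [2.4,0.5,0,0],
    [3.9,0.8,0,0],
    [5.4,1.1,0,0],
    [6.9,1.4,0.3,0],
    [8.4,1.7,0.9,0],
    [9.7,2.0,1.6,0],
    [10.5,2.0,2.4,0]
  ]
}}

```text
clock: 10.08
position: [0.4554, 0.2482, 0.1793]
ee_rot: [0.0, 0.656, 0.755, 0.002]
contact_force: [0.6, -0.5, -2.0]
width: 0.031
gripper_force: 27.2
```

Request:
{"name": "drive_tool", "arguments": {
  "rows": [
    [0,0,0.3,0],
    [0,0,0.6,0],
    [0,0,1.0,0],
    [0,0,1.4,0],
    [0,0,1.8,0],
    [0,0,2.2,0],
    [0,0,2.6,0],
    [0,0,3.0,0]
  ]
}}

```text
clock: 10.75
position: [0.4543, 0.2442, 0.1043]
ee_rot: [0.0, 0.657, 0.754, 0.0]
contact_force: [0.2, 0.8, -1.7]
width: 0.0307
gripper_force: 27.3
```

Run:
```python
from h import *
units([.455,.245,.042]);s=get_state();print(s['contact_force'],s['moment'],s['width']);
print(inbox([.455,.245,0]))
im,d=eyes.get_image("scene");cv2.imwrite('pics/s4.png',cv2.resize(im[120:300,120:360,::-1],None,fx=3,fy=3))
```

```text
units [0.03 0.03 2.49] turn -0.01 inbox [ 53.8 467.2 104.3]
[ 0.23093623  0.76392015 -1.68274844] [ 0.04426057  0.01760462 -0.03028613] 0.03069262422742247
[0.05465758 0.46794716 0.        ]
```

View pics/s4.png

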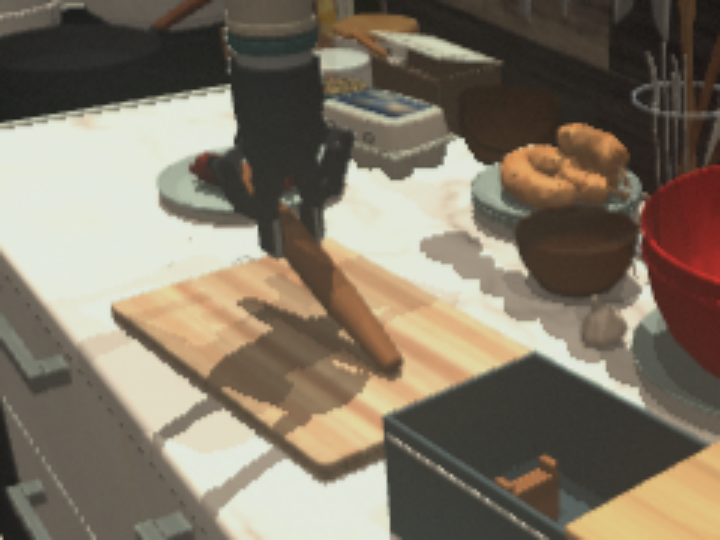

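The picture shows the pin tilted down over the board, its lower end just above the board at crop (390,365). I'll lower it gently to level it against the board.

Request:
{"name": "drive_tool", "arguments": {
  "rows": [
    [0,0,0.2,0],
    [0,0,0.4,0],
    [0,0,0.6,0],
    [0,0,0.8,0],
    [0,0,1.0,0],
    [0,0,1.2,0],
    [0,0,1.4,0],
    [0,0,1.6,0]
  ]
}}

```text
clock: 11.47
position: [0.4541, 0.2447, 0.0646]
ee_rot: [0.0, 0.656, 0.755, 0.0]
contact_force: [1.1, 1.2, 0.3]
width: 0.0308
gripper_force: 26.7
```

Request:
{"name": "drive_tool", "arguments": {
  "rows": [
    [0,0,0.1,0],
    [0,0,0.2,0],
    [0,0,0.3,0],
    [0,0,0.4,0],
    [0,0,0.5,0],
    [0,0,0.6,0],
    [0,0,0.65,0],
    [0,0,0.65,0]
  ]
}}

```text
clock: 12.13
position: [0.4541, 0.2447, 0.0487]
ee_rot: [-0.0, 0.656, 0.754, 0.0]
contact_force: [-0.9, 1.8, 2.7]
width: 0.0305
gripper_force: 26.7
```

```bash
cat >> h.py <<'E'
def wpin(zmin):
    p,R,s=tcp();c=eyes.camera_info("wrist");im,d=eyes.get_image("wrist");X=cloud(d,c)
    L=(X-p)@np.column_stack([R.as_matrix()[:,0],R.as_matrix()[:,1],[0,0,1]])
    hsv=cv2.cvtColor(im,cv2.COLOR_RGB2HSV)
    P=L[(abs(L[...,1])<.014)&(X[...,2]>zmin)&(abs(L[...,0])<.25)]; pr=[]
    for a in np.arange(-.22,.16,.02):
        Q=P[(P[:,0]>a)&(P[:,0]<a+.02)]
        if len(Q)>30: print(round((a+.01)*1e3),'x',np.round(np.median(Q[:,1])*1e3,1),'ztop',np.round((np.percentile(Q[:,2],90)+p[2])*1e3,1),len(Q))
E
python3 - <<'E'
from h import *
units([.455,.245,.042]);s=get_state();print(s['contact_force'],s['moment'],s['width']);wpin(.03)
E
```

```text
units [0.01 0.04 0.27] turn -0.01 inbox [ 53.7 467.8  48.7]
[-0.85775208  1.81214629  2.65108256] [ 0.0279465   0.07413896 -0.02816867] 0.030524255257284166
-50 x 9.6 ztop 47.9 80
-30 x -0.2 ztop 52.6 2512
-10 x -0.2 ztop 54.1 2970
10 x 0.2 ztop 118.7 12740
30 x -0.3 ztop 55.7 4182
50 x -0.6 ztop 55.5 4483
70 x -0.6 ztop 55.4 4636
90 x -0.6 ztop 55.3 3538
```

Request:
{"name": "drive_tool", "arguments": {
  "rows": [
    [0,0,0.05,0],
    [0,0,0.1,0],
    [0,0,0.15,0],
    [0,0,0.2,0],
    [0,0,0.24,0],
    [0,0,0.26,0],
    [0,0,0.26,0],
    [0,0,0.26,0]
  ]
}}

```text
clock: 12.85
position: [0.4543, 0.2448, 0.0429]
ee_rot: [0.0, 0.656, 0.755, 0.0]
contact_force: [-1.5, 1.3, 6.9]
width: 0.0313
gripper_force: 27.3
```

Run:
```python
from h import *
units([.455,.245,.042]);s=get_state();print(s['contact_force'],s['moment'],s['width']);wpin(.03)
```

```text
units [0.   0.03 0.04] turn -0.01 inbox [ 53.9 467.9  42.9]
[-1.49970226  1.32070486  6.8575461 ] [ 0.18898323  0.2764096  -0.02112108] 0.031306754182893595
-30 x -0.2 ztop 48.8 2459
-10 x -0.2 ztop 48.8 3171
10 x 0.1 ztop 112.8 12818
30 x -0.3 ztop 47.9 4178
50 x -0.6 ztop 46.3 4309
70 x -0.6 ztop 44.8 4289
90 x -0.6 ztop 43.4 3286
```

It's level now: the flat section has a constant height and the taper looks right. I'll firm up the grip, then lift.

Request:
{"name": "drive_tool", "arguments": {
  "rows": [
    [0,0,0,0],
    [0,0,0,0],
    [0,0,0,0],
    [0,0,0,0],
    [0,0,-0.05,0],
    [0,0,-0.1,0],
    [0,0,-0.2,0],
    [0,0,-0.4,0]
  ],
  "newtons": 80
}}

```text
clock: 13.57
position: [0.453, 0.2439, 0.0515]
ee_rot: [-0.001, 0.656, 0.755, -0.001]
contact_force: [-0.5, 0.7, -1.6]
width: 0.0293
gripper_force: 79.1
```

Request:
{"name": "drive_tool", "arguments": {
  "rows": [
    [0,0,-0.3,0],
    [0,0,-0.8,0],
    [0,0,-1.5,0],
    [0,0,-2.3,0],
    [0,0,-3.2,0],
    [0,0,-4.0,0],
    [0,0,-4.6,0],
    [0,0,-5.0,0]
  ]
}}

```text
clock: 14.23
position: [0.4546, 0.2447, 0.1795]
ee_rot: [0.001, 0.656, 0.755, 0.001]
contact_force: [0.3, -0.3, -2.2]
width: 0.0291
gripper_force: 79.2
```

Request:
{"name": "drive_tool", "arguments": {
  "rows": [
    [0,0,0,0],
    [0,0,0,0],
    [0,0,0,0],
    [0,0,0,0],
    [0,0,0,0],
    [0,0,0,0],
    [0,0,0,0],
    [0,0,0,0]
  ]
}}

```text
clock: 14.9
position: [0.4539, 0.2446, 0.177]
ee_rot: [-0.0, 0.656, 0.755, -0.0]
contact_force: [0.2, -0.3, -1.6]
width: 0.0295
gripper_force: 79.3
```

Run:
```python
from h import *
units([.455,.245,.177]);s=get_state();print(s['clock'],s['contact_force'],s['moment'],s['width']);wpin(.1);lid()
im,d=eyes.get_image("scene");cv2.imwrite('pics/s5.png',im[:,:,::-1])
im,d=eyes.get_image("top");cv2.imwrite('pics/t5.png',im[:,:,::-1])
```

```text
units [ 0.01  0.04 -0.  ] turn -0.0 inbox [ 53.6 467.7 177. ]
14.9 [ 0.21087673 -0.30662887 -1.60638782] [0.06533567 0.01774937 0.03848033] 0.029466685238834542
-50 x 12.8 ztop 175.9 31
-30 x -0.2 ztop 182.0 2509
-10 x -0.2 ztop 182.4 3108
10 x 0.1 ztop 246.8 12953
30 x -0.3 ztop 182.2 4135
50 x -0.6 ztop 181.0 4348
70 x -0.6 ztop 179.9 4369
90 x -0.6 ztop 178.8 3317
lid edges [-0.2191219  -0.02288212]
```

View pics/s5.png

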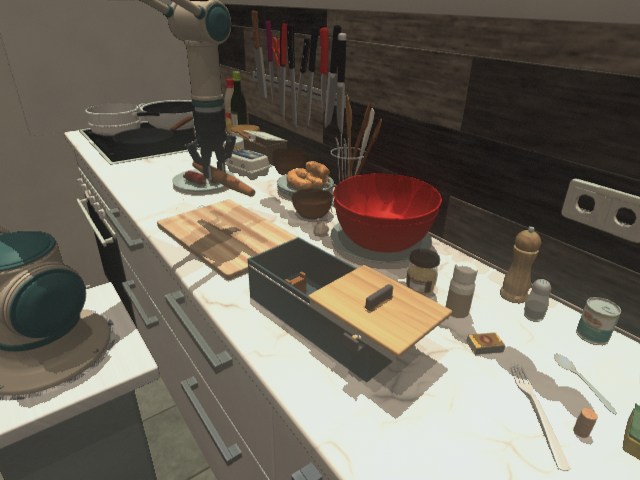

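View pics/t5.png

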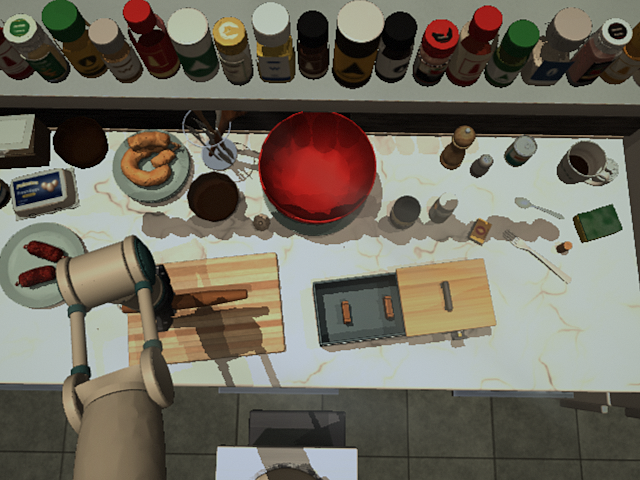

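The pictures show the pin level above the board, spanning to about (247,294) in the top view. The lid is open and the other things are where they were. The tilt is about 1°, the axis is about 15 cm above the board top and the pin's middle is over the board's middle.

```bash
python3 -c "
from rig import order;print(order.sign_off())"
```

```text
the job is handed in; nothing more can be done
None
```

The job is handed in at about 15 s: the lid stayed open by itself after the click, the pin came out diagonally at under 4 N, and it is held about 1° from level, roughly 15 cm above the middle of the board and touching nothing else.

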